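# Stack the pantry boxes so they lock

### The job

Stack the three lidded storage boxes into one tower: leave the tallest box standing where it is, set the middle-height box on its lid first, then the lowest box on top. Each box must sit fully down, with the slots in its underside locked over the ridges of the lid below. Keep the boxes upright, set them down gently, and leave everything else on the worktop where it is.

Things in the scene. Friction and masses are not known exactly. Their poses are not given: they have to be found in the camera images.
- tall_box_deck (a point): Tallest lidded box, 84 (x) x 60 (y) mm, white, bamboo lid fixed and flush; clips on the short ends 2.5 mm proud. Lid: two round-topped ridges 6 high, 12 wide (x), 30 long (y), at x = +-24 mm. Underside: slots 18 x 36 (y), 8 deep, at x = +-24; 3 mm play all round; half turn is equivalent. Point: centre of the flat lid top (deck), at the ridges' foot, 80 mm above the underside. 0.4-0.85 kg.
- mid_box_center (a point): Middle lidded box, 84 (x) x 60 (y) mm, white, bamboo lid fixed and flush; clips on the short ends 2.5 mm proud. 60 mm from underside to deck, 66 over the ridges; 0.25-0.5 kg; ridges and slots as on the tallest box. Point: its centre, 30 mm above the underside. Axes: x along its length, y across, z up.
- low_box_center (a point): Lowest lidded box, 84 (x) x 60 (y) mm, white, bamboo lid fixed and flush; clips on the short ends 2.5 mm proud. 44 mm from underside to deck, 50 over the ridges; 0.17-0.35 kg; ridges and slots as on the tallest box. Point: its centre, 22 mm above the underside. Axes: x along its length, y across, z up.
- mid_box_deck (a point): Centre of the deck (flat lid top, at the ridges' foot) of the middle box, 30 mm above its centre. Axes as the middle box. A box is fully seated when its underside lies flat on the deck below. Behind the work, from about x = 0.6 m, stand a microwave and an air fryer with wall cabinets over them: keep the arm clear.
- cup: Bystander: small striped cup, 60 mm across, 83 mm over its handle, 49 mm high; origin at the underside.
- filter_basket: Bystander: small round metal filter basket, 65 mm across, 25 mm high; origin at the underside.
- roll: Bystander: white kitchen roll standing upright, 117 mm across, 230 mm high; origin at the underside.
- spice_jar: Bystander: spice jar with a black cap, 45 mm across, 105 mm high; origin at the underside.
- bowl: Bystander: white bowl, 150 mm across, 67 mm high; origin at the underside.

How it is judged:
By the outcome, as a careful person would: the job done as asked, in the order asked, and still so for the second after the job is handed in, with the robot touching nothing.
It also fails if it takes over 61 s, if anything falls off the work surface, if the arm or the gripper's body presses on something with over 40 N, if the wrist force passes 120 N, or if a joint passes its speed limit or range.

### The arm

A 6-joint arm with a two-finger parallel gripper is mounted at the origin on a cart in front of the work surface, level with it; the furniture and walls round the work are solid. World frame = base frame: x ahead of the robot, y to its left, z up, the work surface at z = 0. Lengths are in m, angles in rad, forces in N, time in s.
With the tool pointing down it reaches from about 0.35 to 0.85 m from the base axis. Payload 8.1 kg.
Tool frame: the origin (TCP) lies midway between the tips of the shut fingers; the grasp point (between the pads) lies env.pinch_z behind it (env.pinch_z is the distance from the TCP to the grasp point, in m); z points along the fingers, y is the line along which they close (so a half turn about z gives the same grasp; the last joint's range is limited). The gripper opens to 93 mm and grips with 3 to 60 N. Pads are 15 mm wide; open, the fingers measure 128 mm over their backs; the gripper's body (75 mm by 188 mm) begins 65 mm behind the grasp point.
Start: joints at [-1.214, 0.13, 1.488, -0, 1.523, -0.085], TCP at [0.257, -0.542, 0.219] pointing down, gripper open.
Joint ranges: [-2.96, 2.96], [-0.89, 2.26], [0.02, 2.5], [-1.34, 4.48], [0, 2.73], [-2.66, 2.66]. Speed limits (rad/s): [2.39, 2.39, 2.79, 3.14, 3.14, 3.14].

### API

Orientations are given as a rotation vector (axis times angle).
In Python, from cell import telemetry, eyes, env, boxes_of gives the robot as it stands.
- The arm moves only by the tool play_rows, never from a script. Its argument "series" is a list of rows, each a list of 7 numbers: the opening, from 0 (shut) to 1 (fully open), then the shift along the world's x, y, z as a fraction of full scale, then the turn, a rotation vector about the world's x, y, z as a fraction of full scale. In form: [[grip, x, y, z, ax, ay, az], ...]. A call has 1 to 10 rows; each row shifts and turns the commanded pose from where the row before left it; what a row does not reach is not made up. Full scale, the value 1, is 0.1 m for a shift and pi/2 rad for a turn. A row lasts 1/12 s, in which the tool goes at most 41.7 mm and 7.16 degrees, less where a joint would pass 70% of its speed; a pose out of reach is approached as far as the arm can. A call with a number of a shift or a turn outside -1 to 1 is refused whole. A call with a gripper value outside its range is refused whole. The fingers move at their own pace and stop on an object; "squeeze" is the grip in N (left out, the last holds). Time passes only in rows, so rows that do not move let the fingers close. It gives the time, the measured TCP pose, the force, the opening and the grip force at its end, in the units of the state.
- telemetry.get_obs(): the state, without advancing time (a new reading comes with each control period).
- eyes.read_camera(name): name is "side" or "top"; returns the picture (384x512x3 uint8, red, green, blue); there is no depth.
- eyes.camera_info(name): a dict with "vertical_fov" (degrees; the focal length in pixels is half the picture's height over the tangent of half this angle, whatever the lens; pixels are square), "cx", "cy" (the principal point, pixels), "k1" (the pictures are not rectified: a ray, as slopes to the right and down, at radius r is drawn at 1 + k1 r^2 times it, then the intrinsics apply), "position" and "attitude" of the camera in the world. Camera axes: x right, y down, z forward; pixel columns grow to the right and rows downward; lengths in m; the calibration is good to about 2 mm. A picture is of the moment at which its call begins. camera_info takes no time and is no camera call.
- env.hand_in(): hands the job in; it is judged then, once.
Trained networks look in the newest picture that a camera, given by its name, has taken for a name from the list of things; names that differ only in an ending like _2 or _b are one class to them, and where a whole thing is asked for, a point or a joint stands for the part that bears it (a point fixed in the world has none). Each returns a list of dicts, best first, with "p" (0 to 1); they miss things now and then, are a little off and sometimes report something else, mostly with a low value. They report only what shows in the picture. A call takes as long as a camera call.
- boxes_of(name, camera): "bbox" ([left, top, right, bottom] in pixels, round what is visible of it).
The state is a dict: "time_s": time; "joint_pos": joint angles; "dq": joint speeds; "joint_efforts": joint torques, N m; "position": TCP position; "ee_rot": TCP orientation; "wrist_force": force on the tool from outside, world axes, zero at the start; "torque": the same for the moment, N m; "gripper_width": finger opening in m; "finger_force": force on a finger pad.
Only numpy, scipy, OpenCV 4.12 (cv2) and the standard library are available. Lean on these libraries where they do the work, as an engineer would, in place of code of your own. Each camera call takes 0.05 s, during which the arm holds its last target. There are 200 camera calls.

## Working session

There is one attempt and no reset: what is moved stays moved. The work goes in short steps, Python scripts to look and compute and a tool call to move; the robot and the scene stay as the last step left them, time stands still between calls to the robot, and variables do not carry over. Pictures are saved under pics/ and viewed, at most 10 in all, crops included, and the job is handed in when it is done.

Besides the shell and the picture viewer there is one more tool, called after "Call:" in YAML: its name, and indented under it one key for each argument. play_rows: Moves the arm, as the interface text tells. Its arguments: {"type":"object","properties":{"series":{"type":"array"},"squeeze":{"type":"number"}},"required":["series"]}

```bash
mkdir -p pics; ls; cat > h.py <<'E'
import numpy as np, cv2
from cell import telemetry, eyes, env, boxes_of
from scipy.spatial.transform import Rotation as R
def cam(n):
    i=eyes.camera_info(n); a=np.array(i["attitude"],float)
    Rm=a if a.shape==(3,3) else R.from_rotvec(a).as_matrix()
    return i,Rm,np.array(i["position"]),192/np.tan(np.radians(i["vertical_fov"])/2)
def ray(n,u,v):
    i,Rm,p,f=cam(n); d=np.array([(u-i["cx"])/f,(v-i["cy"])/f]); s=d.copy()
    for _ in range(20): s=d/(1+i["k1"]*(s@s))
    return p,Rm@np.array([s[0],s[1],1])
def at(n,u,v,z):
    p,d=ray(n,u,v); return p+d*(z-p[2])/d[2]
def proj(n,P):
    i,Rm,p,f=cam(n); c=(np.atleast_2d(P)-p)@Rm; s=c[:,:2]/c[:,2:]
    s=s*(1+i["k1"]*(s**2).sum(1,keepdims=True)); return s*f+[i["cx"],i["cy"]]
def snap(n,fn,box=None,k=1):
    im=eyes.read_camera(n); o=im
    if box: o=im[box[1]:box[3],box[0]:box[2]]
    cv2.imwrite("pics/"+fn,cv2.resize(o[...,::-1],None,fx=k,fy=k,interpolation=cv2.INTER_CUBIC)); return im
E
python3 - <<'E'
from h import *
for n in("top","side"):
    print(eyes.camera_info(n)); snap(n,n+"0.png",k=1.5)
    for o in("tall_box_deck","mid_box_center","low_box_center","cup","filter_basket","roll","spice_jar","bowl"):
        print(o,[(np.round(b["bbox"]).tolist(),round(b["p"],2)) for b in boxes_of(o,n)[:3]])
print(env.pinch_z, telemetry.get_obs())
E
```

```text
pics
{'vertical_fov': 49.19602586479439, 'cx': 250.1061695469235, 'cy': 189.62586249588583, 'k1': -0.012396264971591308, 'position': array([ 0.29360845, -0.00319272,  1.57203968]), 'attitude': array([-2.17783596,  2.13924644, -0.14069435])}
tall_box_deck [([319.0, 172.0, 340.0, 201.0], 0.7)]
mid_box_center [([242.0, 178.0, 259.0, 204.0], 0.93)]
low_box_center [([158.0, 178.0, 174.0, 203.0], 0.86)]
cup [([240.0, 178.0, 254.0, 203.0], 0.59), ([194.0, 178.0, 219.0, 190.0], 0.54)]
filter_basket [([280.0, 185.0, 294.0, 202.0], 0.56)]
roll [([63.0, 148.0, 122.0, 196.0], 0.55)]
spice_jar [([95.0, 188.0, 114.0, 202.0], 0.51)]
bowl [([377.0, 168.0, 420.0, 208.0], 0.63)]
{'vertical_fov': 51.33429085905547, 'cx': 251.5649746553445, 'cy': 190.50331900564433, 'k1': -0.09629523145868264, 'position': array([-0.15484707,  0.49781485,  1.21499028]), 'attitude': array([-1.25422787,  2.44595056, -0.81970648])}
tall_box_deck [([298.0, 148.0, 319.0, 178.0], 0.68), ([72.0, 229.0, 132.0, 296.0], 0.29)]
mid_box_center [([236.0, 190.0, 268.0, 222.0], 0.63)]
low_box_center [([169.0, 235.0, 194.0, 266.0], 0.63
[... 248 characters left out ...]
_s': 0.9, 'joint_pos': array([-1.21439750e+00,  1.30397021e-01,  1.48816609e+00, -8.64155819e-06,
        1.52298196e+00, -8.54159718e-02]), 'dq': array([4.93190960e-05, 3.62806154e-04, 7.10888661e-04, 7.21246377e-04,
       5.24504280e-04, 1.40794045e-03]), 'joint_efforts': array([-1.95470981e-03, -5.59744871e+01, -4.92067873e+01,  7.65034673e-02,
        2.26932607e-02, -1.70171222e-05]), 'position': array([ 0.2565664 , -0.54240749,  0.21865564]), 'ee_rot': array([ 3.06520162e+00,  6.88360311e-01, -3.33925344e-06]), 'wrist_force': array([-0.25994085,  0.14259952, -0.03408767]), 'torque': array([0.02068367, 0.00737759, 0.04702805]), 'finger_force': 0.0, 'gripper_width': 0.09295197571194329}
```

View pics/top0.png

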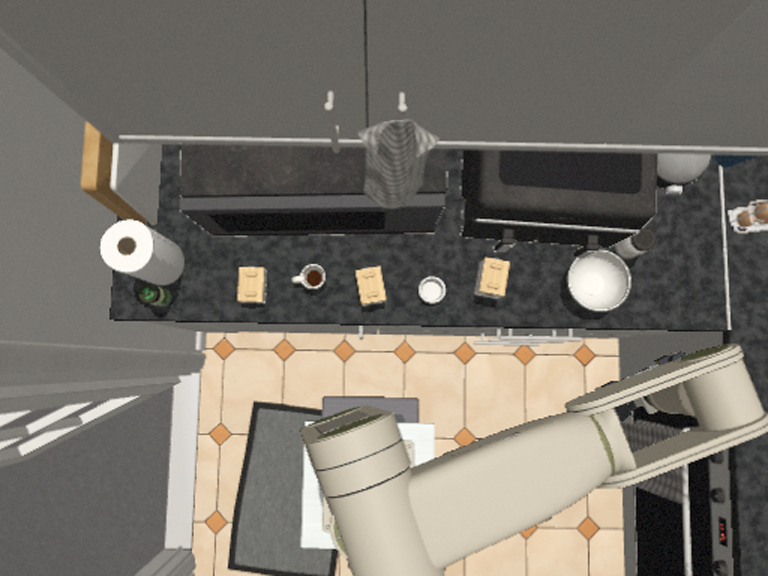

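View pics/side0.png

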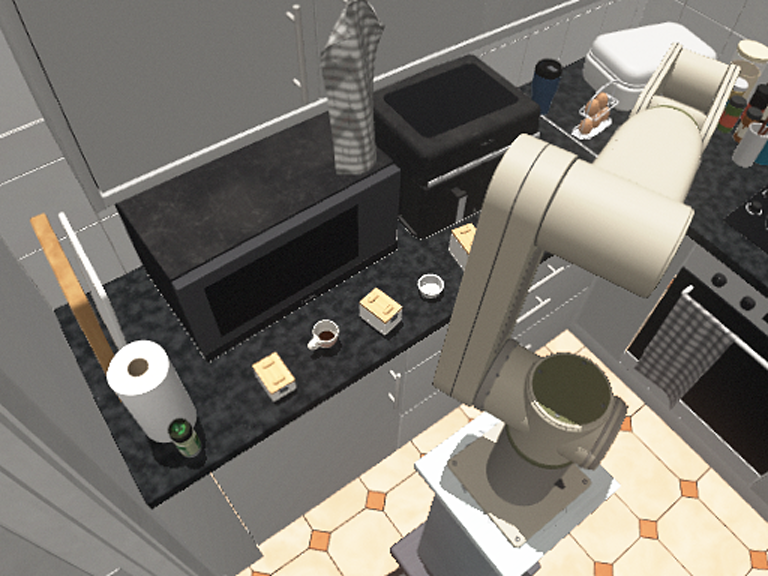

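The top view at 1.5x shows three lids, at (252,285) low, (370,286) mid and (493,278) tall. The cup is at (313,277), the basket at (431,290) and the bowl at (599,280). The side view agrees, with the tall box partly hidden by the arm.

```bash
cat >> h.py <<'E'
from scipy.optimize import minimize
def lid(im,n,bb,z,verbose=True):
    """fit an 84x60 rectangle at height z to the bamboo colour; returns x,y,yaw"""
    l,t,r,b=[int(v) for v in (bb[0]-8,bb[1]-8,bb[2]+8,bb[3]+8)]
    f=im.astype(float); s=np.clip((f[...,0]-f[...,2]-15)/40,0,1)[t:b,l:r]
    k=4; S=cv2.resize(s,None,fx=k,fy=k,interpolation=cv2.INTER_LINEAR); m=(S>.5).astype(np.uint8)
    c=max(cv2.findContours(m,cv2.RETR_EXTERNAL,cv2.CHAIN_APPROX_NONE)[0],key=cv2.contourArea)[:,0]
    P=np.array([at(n,(u+.5)/k-.5+l,(v+.5)/k-.5+t,z)[:2] for u,v in c])
    q=cv2.minAreaRect((P*1000).astype(np.float32))
    def cost(a):
        cs,sn=np.cos(a[2]),np.sin(a[2]); d=P-a[:2]/1000
        X=abs(d@[cs,sn])-a[3]/2000; Y=abs(d@[-sn,cs])-a[4]/2000
        e=np.where((X>0)&(Y>0),np.hypot(X,Y),np.maximum(X,Y))*1000
        return np.mean(np.minimum(abs(e),4)**1.5)
    best=min((minimize(cost,[*q[0],a0,84,60],method="Nelder-Mead",options=dict(maxiter=3000,xatol=1e-3,fatol=1e-4,initial_simplex=np.array([[*q[0],a0,84,60]]+[np.array([*q[0],a0,84,60])+d for d in np.diag([3,3,.1,3,3])]))) for a0 in(-.2,0,.2)),key=lambda r:r.fun)
    a=best.x
    if verbose: print(n,"x %.1f y %.1f yaw %.3f  L %.1f W %.1f cost %.2f"%(*a,best.fun))
    return a
E
python3 - <<'E'
from h import *
B=dict(top=dict(low=(158,178,174,203),mid=(238,178,259,204),tall=(319,172,340,201)),side=dict(low=(169,235,194,266),mid=(236,190,268,222),tall=(298,148,319,178)))
Z=dict(low=.044,mid=.06,tall=.08)
for n in B:
    im=np.mean([eyes.read_camera(n) for _ in range(2)],0)
    for o in B[n]:
        print(o,end=" ");lid(im,n,B[n][o],Z[o])
for o,b,z in(("cup",(194,177,219,195),.049),("filt",(280,185,297,203),.025),("roll",(67,148,103,181),.23),("bowl",(377,168,420,208),.067)):
    print(o,at("top",b[0],b[1],z)[:2],at("top",b[2],b[3],z)[:2])
E
```

```text
low top x 483.0 y 297.7 yaw -0.006  L 85.2 W 62.7 cost 0.46
mid top x 484.2 y 3.9 yaw 0.202  L 85.2 W 62.6 cost 0.57
tall top x 508.1 y -292.7 yaw -0.172  L 85.3 W 62.6 cost 0.59
low side x 481.0 y 298.8 yaw -0.006  L 88.0 W 62.8 cost 0.44
mid side x 481.7 y 6.4 yaw 0.204  L 86.5 W 63.5 cost 0.77
tall side x 507.0 y -290.1 yaw -0.173  L 85.7 W 63.5 cost 2.85
cup [0.5289964  0.19839333] [0.46416861 0.1048353 ]
filt [ 0.5084539  -0.11955094] [ 0.44227578 -0.18316015]
roll [0.58927369 0.59257718] [0.48258634 0.46808893]
bowl [ 0.57178069 -0.47025278] [ 0.42804397 -0.62326406]
```

Call:
play_rows:
  series:
    - [1, 0.113, 0.274, 0, 0, 0, -0.01]
    - [1, 0.113, 0.274, 0, 0, 0, -0.01]
    - [1, 0.113, 0.274, 0, 0, 0, -0.01]
    - [1, 0.113, 0.274, 0, 0, 0, -0.01]
    - [1, 0.113, 0.274, 0, 0, 0, -0.01]
    - [1, 0.113, 0.274, 0, 0, 0, -0.01]
    - [1, 0.113, 0.274, 0, 0, 0, -0.01]
    - [1, 0.113, 0.274, 0, 0, 0, -0.01]
    - [1, 0.113, 0.274, 0, 0, 0, -0.01]
    - [1, 0.113, 0.274, 0, 0, 0, -0.01]
  squeeze: 30

```text
time_s: 1.93
position: [0.3699, -0.2671, 0.2188]
ee_rot: [3.11, 0.444, 0.001]
wrist_force: [0.7, -0.6, -1.3]
gripper_width: 0.0929
finger_force: 0.0
```

Call:
play_rows:
  series:
    - [1, 0.113, 0.274, 0, 0, 0, -0.01]
    - [1, 0.113, 0.274, 0, 0, 0, -0.01]
    - [1, 0.113, 0.274, 0, 0, 0, -0.01]
    - [1, 0.113, 0.274, 0, 0, 0, -0.01]
    - [1, 0.113, 0.274, 0, 0, 0, -0.01]
    - [1, 0.113, 0.274, -0.1, 0, 0, 0]
    - [1, 0.113, 0.274, -0.1, 0, 0, 0]
    - [1, 0.113, 0.274, -0.2, 0, 0, 0]
    - [1, 0.113, 0.274, -0.2, 0, 0, 0]
    - [1, 0.113, 0.274, -0.2, 0, 0, 0]

```text
time_s: 2.77
position: [0.4832, 0.0071, 0.1383]
ee_rot: [3.125, 0.323, 0.002]
wrist_force: [-0.3, -0.6, 0.0]
gripper_width: 0.0931
finger_force: 0.0
```

Call:
play_rows:
  series:
    - [1, 0, 0, 0, 0, 0, 0]
    - [1, 0, 0, 0, 0, 0, 0]

```text
time_s: 2.93
position: [0.4816, 0.007, 0.1371]
ee_rot: [-3.124, -0.328, 0.005]
wrist_force: [-0.2, -0.1, 0.5]
gripper_width: 0.0931
finger_force: 0.0
```

Call:
play_rows:
  series:
    - [1, 0.016, -0.02, -0.2, 0, 0, -0.004]
    - [1, 0, 0, -0.2, 0, 0, 0]
    - [1, 0, 0, -0.2, 0, 0, 0]
    - [1, 0, 0, -0.2, 0, 0, 0]
    - [1, 0, 0, -0.2, 0, 0, 0]
    - [1, 0, 0, -0.15, 0, 0, 0]
    - [1, 0, 0, -0.07, 0, 0, 0]
    - [1, 0, 0, 0, 0, 0, 0]
    - [1, 0, 0, 0, 0, 0, 0]

```text
time_s: 3.68
position: [0.4847, 0.0029, 0.0176]
ee_rot: [3.126, 0.312, 0.001]
wrist_force: [-1.0, -0.5, 0.7]
gripper_width: 0.093
finger_force: 0.0
```

```bash
python3 - <<'E'
from h import *
o=telemetry.get_obs();print(o["position"],o["ee_rot"],o["wrist_force"],o["time_s"])
snap("side","g1.png",(200,150,310,240),6)
E
```

```text
[0.48469538 0.00294332 0.0175746 ] [3.12574639e+00 3.12274853e-01 1.26463990e-03] [-0.96061869 -0.49245626  0.66518237] 3.6833
```

View pics/g1.png

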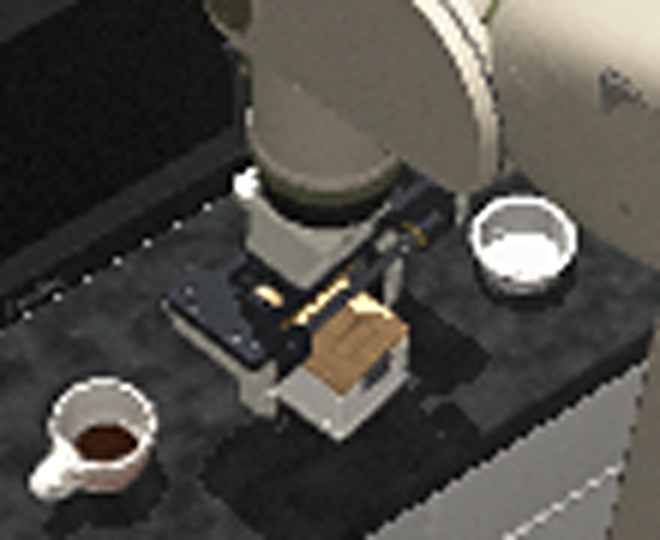

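The fingers straddle the mid box cleanly, and the cup at (100,430) and basket at (525,250) are clear. Closing now.

Call:
play_rows:
  series:
    - [1, -0.015, 0.02, 0, 0, 0, 0.002]
    - [1, 0, 0, 0, 0, 0, 0]
    - [0, 0, 0, 0, 0, 0, 0]
    - [0, 0, 0, 0, 0, 0, 0]
    - [0, 0, 0, 0, 0, 0, 0]
    - [0, 0, 0, 0, 0, 0, 0]
    - [0, 0, 0, 0, 0, 0, 0]
    - [0, 0, 0, 0, 0, 0, 0]

```text
time_s: 4.4
position: [0.4827, 0.0055, 0.0167]
ee_rot: [3.125, 0.318, 0.0]
wrist_force: [0.4, 0.1, -0.1]
gripper_width: 0.0599
finger_force: 30.0
```

Call:
play_rows:
  series:
    - [0, 0, 0, 0, 0, 0, 0]
    - [0, 0, 0, 0, 0, 0, 0]
    - [0, 0, 0, 0, 0, 0, 0]

```text
time_s: 4.65
position: [0.4827, 0.0055, 0.0166]
ee_rot: [3.125, 0.318, 0.0]
wrist_force: [-0.0, -1.8, 0.1]
gripper_width: 0.0599
finger_force: 30.0
```

Call:
play_rows:
  series:
    - [0, 0, 0, 0.05, 0, 0, 0]
    - [0, 0, 0, 0.15, 0, 0, 0]
    - [0, 0, 0, 0.25, 0, 0, 0]
    - [0, 0, 0, 0.3, 0, 0, 0]
    - [0, 0, 0, 0.3, 0, 0, 0]
    - [0, 0, 0, 0.15, 0, 0, 0]
    - [0, 0, 0, 0.1, 0, 0, 0]
    - [0, 0.01, -0.07, 0, 0, 0, -0.01]
    - [0, 0.02, -0.2, 0, 0, 0, -0.02]
    - [0, 0.02, -0.3, 0, 0, 0, -0.02]

```text
time_s: 5.48
position: [0.4867, -0.0505, 0.1449]
ee_rot: [-3.134, -0.196, 0.004]
wrist_force: [0.6, -0.1, -3.4]
gripper_width: 0.0605
finger_force: 30.0
```

Call:
play_rows:
  series:
    - [0, 0.03, -0.3, 0, 0, 0, -0.025]
    - [0, 0.03, -0.3, 0, 0, 0, -0.025]
    - [0, 0.03, -0.3, 0, 0, 0, -0.025]
    - [0, 0.03, -0.3, 0, 0, 0, -0.025]
    - [0, 0.03, -0.3, 0, 0, 0, -0.025]
    - [0, 0.02, -0.3, 0, 0, 0, -0.025]
    - [0, 0.02, -0.3, 0, 0, 0, -0.02]
    - [0, 0.01, -0.2, 0, 0, 0, -0.019]
    - [0, 0, -0.1, 0, 0, 0, 0]
    - [0, 0, 0, 0, 0, 0, 0]

```text
time_s: 6.32
position: [0.5062, -0.293, 0.1444]
ee_rot: [-3.128, 0.274, 0.005]
wrist_force: [-0.2, 0.2, -3.0]
gripper_width: 0.0595
finger_force: 30.0
```

Call:
play_rows:
  series:
    - [0, 0, 0, 0, 0, 0, 0]
    - [0, 0, 0, 0, 0, 0, 0]
    - [0, 0, 0, 0, 0, 0, 0]

```text
time_s: 6.57
position: [0.5076, -0.29, 0.1462]
ee_rot: [-3.129, 0.268, 0.001]
wrist_force: [0.6, -0.1, -3.0]
gripper_width: 0.0601
finger_force: 30.0
```

```bash
python3 - <<'E'
from h import *
o=telemetry.get_obs();print(o["position"],o["ee_rot"],2*np.arctan2(o["ee_rot"][1],o["ee_rot"][0]),o["wrist_force"],o["time_s"],o["gripper_width"])
snap("side","g2.png",(270,110,350,190),7); snap("top","g2t.png",(290,140,390,240),6)
E
```

```text
[ 0.5075803  -0.28997447  0.14615265] [-3.12933648e+00  2.68012235e-01  1.08814524e-03] 6.112312146648678 [ 0.59540872 -0.07243214 -3.02732985] 6.5667 0.0601185365921098
```

View pics/g2t.png

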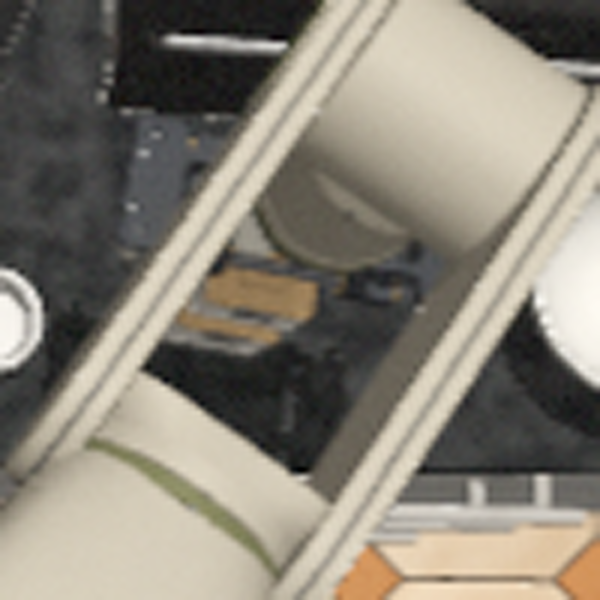

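The top view shows the held mid lid around (260,290) in the crop, with the tall lid's near edge below it around (230,330). I'll overlay the predicted edges.

```bash
cat >> h.py <<'E'
def corners(x,y,yaw,z,L=.084,W=.06):
    c,s=np.cos(yaw),np.sin(yaw)
    return np.array([[x+c*a-s*b,y+s*a+c*b,z] for a,b in((-L/2,-W/2),(-L/2,W/2),(L/2,W/2),(L/2,-W/2))])
def overlay(n,fn,box,k,rects):
    im=eyes.read_camera(n); o=cv2.resize(im[box[1]:box[3],box[0]:box[2],::-1],None,fx=k,fy=k,interpolation=cv2.INTER_CUBIC)
    for r,col in rects:
        q=(proj(n,corners(*r))-[box[0],box[1]]+.5)*k
        cv2.polylines(o,[np.round(q).astype(int)],True,col,1)
    return o
E
python3 - <<'E'
from h import *
o=telemetry.get_obs();p=o["position"]
y=2*np.arctan2(o["ee_rot"][1],o["ee_rot"][0])
R_=[((p[0],p[1],y,p[2]-.0166+.06),(0,255,0)),((.5077,-.2918,-.172,.08),(0,0,255))]
a=overlay("top","",(310,170,350,210),10,R_);b=overlay("side","",(285,130,325,170),10,R_)
cv2.imwrite("pics/ov1.png",np.hstack([a,b]))
E
```

```text
(no output)
```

View pics/ov1.png

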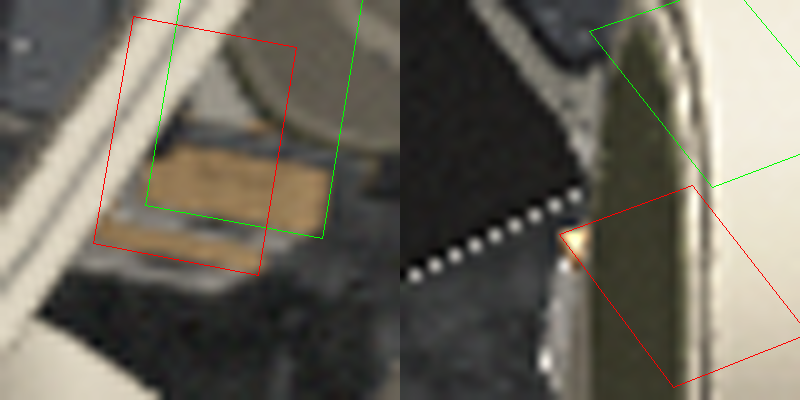

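The overlays match both lids to about 0.3 px with the same bias, so I only need a 1.8 mm shift in y before descending.

Call:
play_rows:
  series:
    - [0, 0, -0.018, -0.05, 0, 0, 0]
    - [0, 0, 0, -0.1, 0, 0, 0]
    - [0, 0, 0, -0.12, 0, 0, 0]
    - [0, 0, 0, -0.08, 0, 0, 0]
    - [0, 0, 0, -0.03, 0, 0, 0]
    - [0, 0, 0, 0, 0, 0, 0]
    - [0, 0, 0, 0, 0, 0, 0]
    - [0, 0, 0, 0, 0, 0, 0]

```text
time_s: 7.43
position: [0.5079, -0.2934, 0.1091]
ee_rot: [3.13, -0.271, 0.001]
wrist_force: [1.0, 0.5, -3.8]
gripper_width: 0.0599
finger_force: 30.0
```

Call:
play_rows:
  series:
    - [0, 0, 0.014, -0.02, 0, 0, 0]
    - [0, 0, 0, -0.02, 0, 0, 0]
    - [0, 0, 0, -0.02, 0, 0, 0]
    - [0, 0, 0, -0.01, 0, 0, 0]
    - [0, 0, 0, -0.01, 0, 0, 0]
    - [0, 0, 0, -0.01, 0, 0, 0]
    - [0, 0, 0, 0, 0, 0, 0]

```text
time_s: 8.02
position: [0.5075, -0.2917, 0.0994]
ee_rot: [-3.13, 0.271, 0.0]
wrist_force: [-0.8, -0.1, -3.7]
gripper_width: 0.0599
finger_force: 30.0
```

Call:
play_rows:
  series:
    - [0, 0, 0, -0.01, 0, 0, 0]
    - [0, 0, 0, -0.01, 0, 0, 0]
    - [0, 0, 0, -0.006, 0, 0, 0]
    - [0, 0, 0, -0.004, 0, 0, 0]
    - [0, 0, 0, 0, 0, 0, 0]
    - [0, 0, 0, 0, 0, 0, 0]

```text
time_s: 8.52
position: [0.5077, -0.2918, 0.0967]
ee_rot: [3.13, -0.27, 0.0]
wrist_force: [0.9, -0.6, -3.2]
gripper_width: 0.0599
finger_force: 30.0
```

Call:
play_rows:
  series:
    - [0, 0, 0, -0.006, 0, 0, 0]
    - [0, 0, 0, -0.005, 0, 0, 0]
    - [0, 0, 0, 0, 0, 0, 0]
    - [0, 0, 0, 0, 0, 0, 0]

```text
time_s: 8.85
position: [0.5078, -0.2919, 0.0967]
ee_rot: [3.13, -0.27, 0.001]
wrist_force: [-4.1, 2.2, 4.9]
gripper_width: 0.0598
finger_force: 30.0
```

Call:
play_rows:
  series:
    - [1, 0, 0, 0.005, 0, 0, 0]
    - [1, 0, 0, 0, 0, 0, 0]
    - [1, 0, 0, 0, 0, 0, 0]
    - [1, 0, 0, 0, 0, 0, 0]
    - [1, 0, 0, 0, 0, 0, 0]
    - [1, 0, 0, 0.1, 0, 0, 0]
    - [1, 0, 0, 0.2, 0, 0, 0]
    - [1, 0, 0, 0.25, 0, 0, 0]
    - [1, 0, 0, 0.25, 0, 0, 0]
    - [1, 0, 0, 0.2, 0, 0, 0]

```text
time_s: 9.68
position: [0.5081, -0.2921, 0.1989]
ee_rot: [3.129, -0.27, 0.003]
wrist_force: [0.1, -0.7, 0.3]
gripper_width: 0.0932
finger_force: 0.0
```

Call:
play_rows:
  series:
    - [1, -0.01, 0.1, 0, 0, 0, 0.005]
    - [1, -0.01, 0.25, 0, 0, 0, 0.005]
    - [1, -0.01, 0.3, 0, 0, 0, 0.005]
    - [1, -0.01, 0.3, 0, 0, 0, 0.005]
    - [1, -0.01, 0.3, 0, 0, 0, 0.005]
    - [1, -0.01, 0.3, 0, 0, 0, 0.005]
    - [1, -0.01, 0.3, 0, 0, 0, 0.005]
    - [1, -0.01, 0.3, 0, 0, 0, 0.005]
    - [1, -0.01, 0.3, 0, 0, 0, 0.005]
    - [1, -0.01, 0.3, 0, 0, 0, 0.005]

```text
time_s: 10.52
position: [0.497, -0.015, 0.1959]
ee_rot: [-3.138, 0.146, 0.0]
wrist_force: [1.1, 0.4, -0.2]
gripper_width: 0.0928
finger_force: 0.0
```

Call:
play_rows:
  series:
    - [1, -0.015, 0.3, 0, 0, 0, 0.006]
    - [1, -0.015, 0.3, 0, 0, 0, 0.006]
    - [1, -0.015, 0.3, 0, 0, 0, 0.006]
    - [1, -0.015, 0.3, 0, 0, 0, 0.006]
    - [1, -0.015, 0.3, 0, 0, 0, 0.006]
    - [1, -0.02, 0.3, 0, 0, 0, 0.006]
    - [1, -0.02, 0.3, 0, 0, 0, 0.006]
    - [1, -0.02, 0.3, 0, 0, 0, 0.006]
    - [1, -0.02, 0.3, 0, 0, 0, 0.005]
    - [1, 0, 0.25, 0, 0, 0, 0.003]

```text
time_s: 11.35
position: [0.481, 0.2804, 0.1958]
ee_rot: [-3.141, 0.007, 0.001]
wrist_force: [-0.6, -0.4, -0.0]
gripper_width: 0.0932
finger_force: 0.0
```

Call:
play_rows:
  series:
    - [1, 0, 0.2, 0, 0, 0, 0]
    - [1, 0, 0, 0, 0, 0, 0]
    - [1, 0, 0, 0, 0, 0, 0]
    - [1, 0, 0, 0, 0, 0, 0]

```text
time_s: 11.68
position: [0.4818, 0.2977, 0.1957]
ee_rot: [3.141, -0.009, -0.001]
wrist_force: [-0.2, -0.4, -0.7]
gripper_width: 0.0932
finger_force: 0.0
```

```bash
python3 - <<'E'
from h import *
o=telemetry.get_obs();print(o["position"],2*np.arctan(o["ee_rot"][1]/o["ee_rot"][0]),o["wrist_force"],o["time_s"])
for n,bb in(("top",(319,166,346,201)),("side",(300,130,330,170))):
    im=eyes.read_camera(n); lid(im,n,bb,.14)
R_=[((.5077,-.2918,-.172,.14),(0,255,0)),((.5077,-.2918,-.172,.08),(0,0,255))]
a=overlay("top","",(310,160,360,210),8,R_);b=overlay("side","",(285,130,335,180),8,R_)
cv2.imwrite("pics/ov2.png",np.hstack([a,b]))
E
```

```text
[0.4818005  0.2977326  0.19571667] -0.005445003672531909 [-0.23176521 -0.43455777 -0.74655833] 11.6833
top x 508.9 y -290.8 yaw -0.169  L 85.2 W 62.6 cost 0.56
side x 540.5 y -317.7 yaw -0.200  L 84.0 W 60.0 cost 8.00
```

View pics/ov2.png

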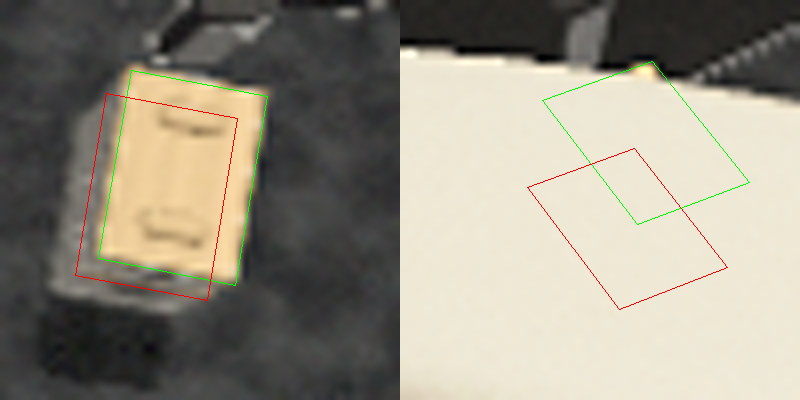

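The mid box sits upright on the tall one: its lid outline matches the 140 mm prediction. Now to the low box.

Call:
play_rows:
  series:
    - [1, 0.003, 0.008, -0.15, 0, 0, 0]
    - [1, 0, 0, -0.25, 0, 0, 0]
    - [1, 0, 0, -0.3, 0, 0, 0]
    - [1, 0, 0, -0.3, 0, 0, 0]
    - [1, 0, 0, -0.3, 0, 0, 0]
    - [1, 0, 0, -0.25, 0, 0, 0]
    - [1, 0, 0, -0.15, 0, 0, 0]
    - [1, 0, 0, -0.1, 0, 0, 0]
    - [1, 0, 0, -0.03, 0, 0, 0]
    - [1, 0, 0, 0, 0, 0, 0]

```text
time_s: 12.72
position: [0.4824, 0.2986, 0.0128]
ee_rot: [3.141, -0.01, -0.001]
wrist_force: [-0.1, 0.1, 0.1]
gripper_width: 0.0928
finger_force: 0.0
```

Call:
play_rows:
  series:
    - [1, 0, 0, 0, 0, 0, 0]
    - [1, 0, 0, 0, 0, 0, 0]

```text
time_s: 12.88
position: [0.4838, 0.2996, 0.0148]
ee_rot: [-3.14, 0.009, -0.004]
wrist_force: [0.1, -0.0, 0.2]
gripper_width: 0.0931
finger_force: 0.0
```

Call:
play_rows:
  series:
    - [1, -0.008, -0.005, 0, 0, 0, 0]
    - [0, 0, 0, 0, 0, 0, 0]
    - [0, 0, 0, 0, 0, 0, 0]
    - [0, 0, 0, 0, 0, 0, 0]
    - [0, 0, 0, 0, 0, 0, 0]
    - [0, 0, 0, 0, 0, 0, 0]
    - [0, 0, 0, 0, 0, 0, 0]
    - [0, 0, 0, 0, 0, 0, 0]
    - [0, 0, 0, 0, 0, 0, 0]
    - [0, 0, 0, 0, 0, 0, 0]
  squeeze: 25

```text
time_s: 13.72
position: [0.4817, 0.2985, 0.013]
ee_rot: [3.141, -0.009, -0.0]
wrist_force: [-0.4, -0.3, 1.0]
gripper_width: 0.0597
finger_force: 25.0
```

Call:
play_rows:
  series:
    - [0, 0, 0, 0.05, 0, 0, 0]
    - [0, 0, 0, 0.15, 0, 0, 0]
    - [0, 0, 0, 0.25, 0, 0, 0]
    - [0, 0, 0, 0.3, 0, 0, 0]
    - [0, 0, 0, 0.3, 0, 0, 0]
    - [0, 0, 0, 0.3, 0, 0, 0]
    - [0, 0, 0, 0.25, 0, 0, 0]
    - [0, 0, 0, 0.2, 0, 0, 0]
    - [0, 0, 0, 0.1, 0, 0, 0]
    - [0, 0, 0, 0, 0, 0, 0]

```text
time_s: 14.55
position: [0.483, 0.2993, 0.2061]
ee_rot: [-3.139, 0.009, -0.007]
wrist_force: [-0.1, -0.2, -2.2]
gripper_width: 0.0598
finger_force: 25.0
```

Call:
play_rows:
  series:
    - [0, 0.01, -0.1, 0, 0, 0, -0.005]
    - [0, 0.01, -0.2, 0, 0, 0, -0.005]
    - [0, 0.012, -0.28, 0, 0, 0, -0.005]
    - [0, 0.012, -0.28, 0, 0, 0, -0.005]
    - [0, 0.012, -0.28, 0, 0, 0, -0.005]
    - [0, 0.012, -0.28, 0, 0, 0, -0.005]
    - [0, 0.012, -0.28, 0, 0, 0, -0.005]
    - [0, 0.012, -0.28, 0, 0, 0, -0.005]
    - [0, 0.012, -0.28, 0, 0, 0, -0.005]
    - [0, 0.012, -0.28, 0, 0, 0, -0.005]

```text
time_s: 15.38
position: [0.4915, 0.0426, 0.2003]
ee_rot: [3.138, -0.134, -0.006]
wrist_force: [1.4, -0.1, -0.9]
gripper_width: 0.0597
finger_force: 25.0
```

Call:
play_rows:
  series:
    - [0, 0.012, -0.28, 0, 0, 0, -0.005]
    - [0, 0.012, -0.28, 0, 0, 0, -0.005]
    - [0, 0.012, -0.28, 0, 0, 0, -0.005]
    - [0, 0.012, -0.28, 0, 0, 0, -0.005]
    - [0, 0.012, -0.28, 0, 0, 0, -0.005]
    - [0, 0.012, -0.28, 0, 0, 0, -0.005]
    - [0, 0.012, -0.28, 0, 0, 0, -0.005]
    - [0, 0.012, -0.28, 0, 0, 0, -0.005]
    - [0, 0.012, -0.28, 0, 0, 0, -0.005]
    - [0, 0.012, -0.28, 0, 0, 0, -0.005]

```text
time_s: 16.22
position: [0.5033, -0.2367, 0.2]
ee_rot: [-3.129, 0.257, 0.006]
wrist_force: [1.0, 0.7, -1.7]
gripper_width: 0.0598
finger_force: 25.0
```

Call:
play_rows:
  series:
    - [0, 0.01, -0.17, 0, 0, 0, -0.005]
    - [0, 0.008, -0.1, 0, 0, 0, 0]
    - [0, 0, -0.05, 0, 0, 0, 0]
    - [0, 0, 0, 0, 0, 0, 0]
    - [0, 0, 0, 0, 0, 0, 0]
    - [0, 0, 0, 0, 0, 0, 0]

```text
time_s: 16.72
position: [0.507, -0.2663, 0.2027]
ee_rot: [-3.13, 0.266, 0.001]
wrist_force: [1.0, 0.5, -1.5]
gripper_width: 0.0601
finger_force: 25.0
```

```bash
python3 - <<'E'
from h import *
o=telemetry.get_obs();p=o["position"]
y=2*np.arctan(o["ee_rot"][1]/o["ee_rot"][0]);print(p,y,o["wrist_force"],o["time_s"],o["gripper_width"])
R_=[((p[0],p[1],y,p[2]-.013+.044),(0,255,0)),((.5079,-.2917,-.171,.14),(0,0,255))]
a=overlay("top","",(315,160,365,210),8,R_);b=overlay("side","",(285,110,335,160),8,R_)
cv2.imwrite("pics/ov3.png",np.hstack([a,b]))
E
```

```text
[ 0.50700045 -0.26631791  0.20266239] -0.1697085142232945 [ 1.02160984  0.54872113 -1.52431437] 16.7167 0.06010742873122768
```

View pics/ov3.png

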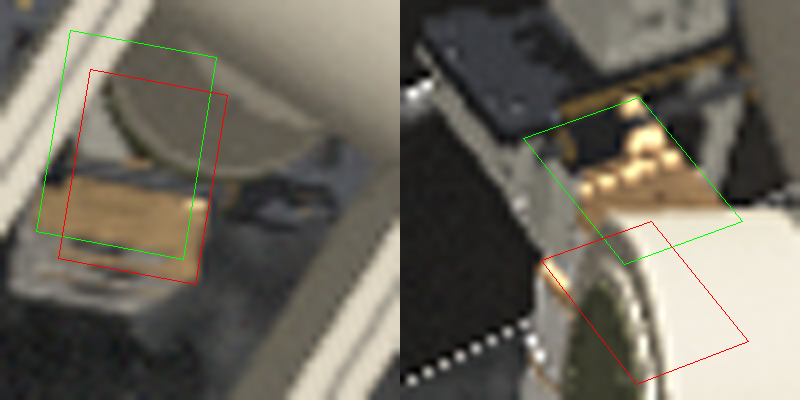

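The overlays fit both boxes. I summed the rows short, so 25.4 mm in y is still left.

Call:
play_rows:
  series:
    - [0, 0.005, -0.1, 0, 0, 0, 0]
    - [0, 0.004, -0.1, 0, 0, 0, 0]
    - [0, 0, -0.054, 0, 0, 0, -0.001]
    - [0, 0, 0, -0.05, 0, 0, 0]
    - [0, 0, 0, -0.1, 0, 0, 0]
    - [0, 0, 0, -0.12, 0, 0, 0]
    - [0, 0, 0, -0.07, 0, 0, 0]
    - [0, 0, 0, 0, 0, 0, 0]
    - [0, 0, 0, 0, 0, 0, 0]
    - [0, 0, 0, 0, 0, 0, 0]

```text
time_s: 17.65
position: [0.508, -0.2927, 0.1691]
ee_rot: [-3.13, 0.27, 0.0]
wrist_force: [0.3, -0.3, -3.0]
gripper_width: 0.0598
finger_force: 25.0
```

Call:
play_rows:
  series:
    - [0, 0, 0.009, -0.03, 0, 0, 0]
    - [0, 0, 0, -0.03, 0, 0, 0]
    - [0, 0, 0, -0.02, 0, 0, 0]
    - [0, 0, 0, -0.02, 0, 0, 0]
    - [0, 0, 0, -0.015, 0, 0, 0]
    - [0, 0, 0, -0.01, 0, 0, 0]
    - [0, 0, 0, 0, 0, 0, 0]
    - [0, 0, 0, 0, 0, 0, 0]

```text
time_s: 18.32
position: [0.5079, -0.292, 0.1565]
ee_rot: [-3.13, 0.27, 0.0]
wrist_force: [-0.7, -0.6, -2.5]
gripper_width: 0.0596
finger_force: 25.0
```

Engaged (underside at about 143.5 mm, below the ridge tops) with no contact force.

Call:
play_rows:
  series:
    - [0, 0, 0, -0.01, 0, 0, 0]
    - [0, 0, 0, -0.01, 0, 0, 0]
    - [0, 0, 0, -0.006, 0, 0, 0]
    - [0, 0, 0, -0.005, 0, 0, 0]
    - [0, 0, 0, -0.004, 0, 0, 0]
    - [0, 0, 0, 0, 0, 0, 0]
    - [0, 0, 0, 0, 0, 0, 0]

```text
time_s: 18.9
position: [0.508, -0.292, 0.153]
ee_rot: [-3.13, 0.27, -0.0]
wrist_force: [-0.8, -0.2, -1.7]
gripper_width: 0.0598
finger_force: 25.0
```

Call:
play_rows:
  series:
    - [0, 0, 0, -0.005, 0, 0, 0]
    - [0, 0, 0, -0.005, 0, 0, 0]
    - [0, 0, 0, 0, 0, 0, 0]
    - [0, 0, 0, 0, 0, 0, 0]

```text
time_s: 19.23
position: [0.5082, -0.2921, 0.153]
ee_rot: [3.13, -0.27, 0.001]
wrist_force: [-2.7, 1.5, 6.0]
gripper_width: 0.0597
finger_force: 25.0
```

Call:
play_rows:
  series:
    - [1, 0, 0, 0.005, 0, 0, 0]
    - [1, 0, 0, 0, 0, 0, 0]
    - [1, 0, 0, 0, 0, 0, 0]
    - [1, 0, 0, 0, 0, 0, 0]
    - [1, 0, 0, 0, 0, 0, 0]
    - [1, 0, 0, 0.1, 0, 0, 0]
    - [1, 0, 0, 0.2, 0, 0, 0]
    - [1, 0, 0, 0.25, 0, 0, 0]
    - [1, 0, 0, 0.25, 0, 0, 0]
    - [1, 0, 0, 0.1, 0, 0, 0]

```text
time_s: 20.07
position: [0.5093, -0.2929, 0.2475]
ee_rot: [3.127, -0.27, 0.008]
wrist_force: [0.9, -0.9, 1.4]
gripper_width: 0.0929
finger_force: 0.0
```

Call:
play_rows:
  series:
    - [1, -0.05, 0.15, 0, 0, 0, 0]
    - [1, -0.05, 0.3, 0, 0, 0, 0]
    - [1, -0.05, 0.3, 0, 0, 0, 0]
    - [1, -0.05, 0.3, 0, 0, 0, 0]
    - [1, -0.05, 0.3, 0, 0, 0, 0]
    - [1, -0.05, 0.3, 0, 0, 0, 0]
    - [1, -0.05, 0.3, 0, 0, 0, 0]
    - [1, -0.05, 0.3, 0, 0, 0, 0]
    - [1, -0.05, 0.3, 0, 0, 0, 0]
    - [1, -0.05, 0.3, 0, 0, 0, 0]

```text
time_s: 20.9
position: [0.4574, -0.0057, 0.2425]
ee_rot: [-3.13, 0.271, -0.0]
wrist_force: [-0.5, 0.3, 0.1]
gripper_width: 0.0928
finger_force: 0.0
```

Call:
play_rows:
  series:
    - [1, 0, 0.3, 0, 0, 0, 0]
    - [1, 0, 0.3, 0, 0, 0, 0]
    - [1, 0, 0.3, 0, 0, 0, 0]
    - [1, 0, 0.3, 0, 0, 0, 0]
    - [1, 0, 0.2, 0, 0, 0, 0]
    - [1, 0, 0, 0, 0, 0, 0]
    - [1, 0, 0, 0, 0, 0, 0]
    - [1, 0, 0, 0, 0, 0, 0]

```text
time_s: 21.57
position: [0.4579, 0.1325, 0.2424]
ee_rot: [3.129, -0.27, -0.0]
wrist_force: [-0.1, -0.5, 0.1]
gripper_width: 0.0931
finger_force: 0.0
```

```bash
python3 - <<'E'
from h import *
print(telemetry.get_obs()["time_s"])
R_=[((.508,-.292,-.171,.184),(0,255,0))]
lid(eyes.read_camera("top"),"top",(322,158,352,200),.184)
a=overlay("top","",(310,150,370,210),6,R_);b=cv2.resize(overlay("top","",(0,100,512,280),1,[]),None,fx=1.4,fy=1.4)
c=np.zeros((360+b.shape[0],b.shape[1],3),np.uint8);c[:360,:360]=a;c[360:]=b
s=overlay("side","",(265,100,325,160),6,R_);c[:360,357:717]=s[:,:c.shape[1]-357]
cv2.imwrite("pics/end.png",c)
E
```

```text
21.5667
top x 509.2 y -291.0 yaw -0.173  L 85.1 W 62.4 cost 0.52
```

View pics/end.png

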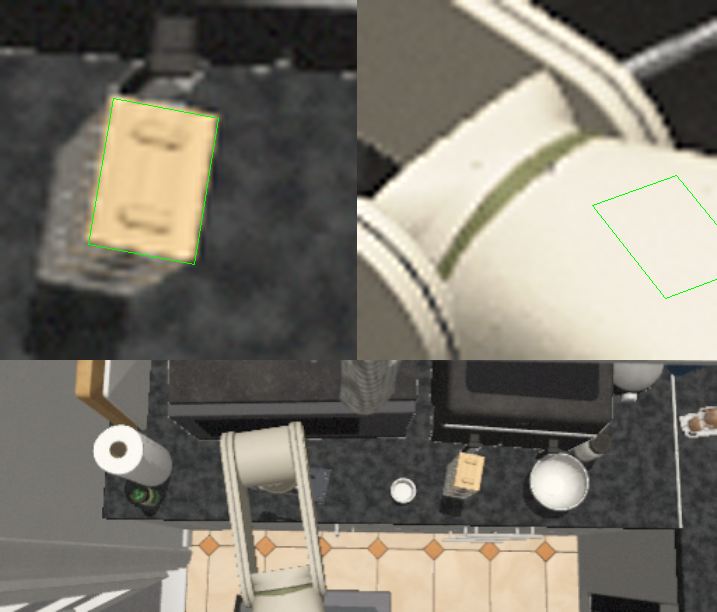

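The top lid matches the fully seated outline at 184 mm, and the basket, bowl, roll and jar haven't moved. Handing in.

```bash
python3 -c "
from cell import env
print(env.hand_in())"
```

```text
the job is handed in; nothing more can be done
None
```

The tower is stacked as asked (tall, middle, low): both boxes came down to within about 0.1 mm of their fully seated heights with light contact, and I handed the job in at about 22 s. The final picture shows the tower standing and the basket, bowl, roll and jar in place; the arm hid the cup in that view, though it passed well above it.

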